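# Free the seized latch of a filter station and draw the filter slide

### The arm

A 7-joint arm with a two-finger parallel gripper is mounted at the origin on the work surface. World frame = base frame: x ahead of the robot, y to its left, z up, the work surface at z = 0. Lengths are in m, angles in rad, forces in N, time in s.
With the tool pointing down it reaches from about 0.35 to 0.9 m from the base axis. Payload 8.1 kg.
Tool frame: the origin (TCP) lies on the centre line of the jaws, within the pads' length; the fingertips stand 17 mm ahead of it and the grasp point (between the pads) lies 2 mm behind it; z points along the fingers, y is the direction in which the jaws open and shut (so a half turn about z gives the same grasp; the last joint's range is limited). The gripper opens to 92 mm and grips with 3 to 60 N. Pads are 19 mm wide; open, the fingers measure 130 mm over their backs; the gripper's body (75 mm by 190 mm) begins 47 mm behind the grasp point.
Start: joints at [-1.437, 0.434, 0.025, 1.573, -0.012, 1.134, -0.075], TCP at [0.147, 0.608, 0.244] pointing down, gripper open.
Joint ranges: [-2.62, 2.62], [-0.44, 2.09], [-1.27, 1.32], [0.08, 2.57], [-1.32, 4.46], [0.12, 2], [-2.74, 2.74]. Speed limits (rad/s): [2.22, 2.22, 3.01, 3.01, 3.14, 3.14, 3.14].

### API

Orientations are given as a rotation vector (axis times angle).
In Python, from cell import arm gives the robot as it stands.
- The arm moves only by the shell command python3 -m creep 'ROWS' [FORCE]. ROWS is JSON, a list that holds one entry, the list of rows, each a list of 7 numbers: the shift along the world's x, y, z in cm, then the turn, a rotation vector about the world's x, y, z in degrees, then the opening, from -1 (shut) to 1 (fully open), so that 0 is half open. In form: [[[tx, ty, tz, ax, ay, az, jaw], ...]]. A call has 1 to 5 rows; each row is the pose to reach, as a shift and turn from the pose commanded when the call began; what a row does not reach only later rows make up. A row lasts 1/10 s, in which the tool goes at most 50 mm and 8.59 degrees, less where a joint would pass 70% of its speed; a pose out of reach is approached as far as the arm can. A call with a gripper value outside its range is refused whole. The fingers move at their own pace and stop on an object; FORCE is the grip in N (left out, the last holds). Time passes only in rows, so rows that repeat a pose let the fingers close. It gives the time, the measured TCP pose, the force and the opening at its end, in the units of the state.
- arm.observe(): the state, without advancing time (a new reading comes with each control period).
- arm.get_image(name): name is "side" or "top" or "wrist"; returns the picture (480x640x3 uint8, red, green, blue); there is no depth.
- arm.camera_model(name): a dict with "vfov" (degrees; the focal length in pixels is half the picture's height over the tangent of half this angle, whatever the lens; pixels are square), "cx", "cy" (the principal point, pixels), "cam_to_world" (4x4, takes a point from camera to world coordinates); the wrist camera has in their place "T_tool_cam" (4x4, takes a point from camera to tool coordinates, whose origin is the TCP and whose axes are the flange's). Camera axes: x right, y down, z forward; pixel columns grow to the right and rows downward; lengths in m; the calibration is good to about 2 mm. A picture is of the moment at which its call begins: read the wrist's pose just before it. camera_model takes no time and is no camera call.
- arm.sign_off(): hands the job in, once; it reports no verdict.
The state is a dict: "clock": time; "joints": joint angles; "dq": joint speeds; "joint_efforts": joint torques, N m; "position": TCP position; "ee_rot": TCP orientation; "force": force on the tool from outside, world axes, zero at the start; "ft_torque": the same for the moment, N m; "width": opening from 0.0 (shut) to 1.0 (fully open).
Only numpy, scipy, OpenCV 4.12 (cv2) and the standard library are available. Lean on these libraries where they do the work, as an engineer would, in place of code of your own. Each camera call takes 0.05 s, during which the arm holds its last target.

### The job

The latch of the filter station has seized with dried salt: take its bar knob and rock it gently back and forth in small arcs until it breaks free, easing off whenever it comes up hard, because the corroded spindle shears if it is forced. Then turn the knob anticlockwise (seen from above) to its open stop and pull the filter slide by its tab fully out to its stop. Let go of everything, and do not disturb the glassware and tools around.

Things in the scene. Friction and masses are not known exactly. Their poses are not given: they have to be found in the camera images.
- station: filter station, fixed: a pale enamelled box 240 (its x) x 150 (its y) x 70 mm high. Origin at the centre of its underside on the bench; x points away from its front, y left, z up. Its deck (70 mm up) carries the bar knob with a latch tongue at x +20, y -40 mm, and the filter slide, an aluminium plate 50 mm wide running along x at y +20 mm with an upright tab at its front
- station_deck (a point): middle of the station's deck, 70 mm above the bench. Other things on the deck: low guides beside the slide; a white funnel 60 mm across, top 146 mm above the bench, on a bridge over the slide's rear at x +92, y +20 mm; a small jar at the rear right corner (x +98, y -52 mm)
- knob_grip (a point): grip point of the knob, on its vertical turning axis, 114 mm above the bench: a dark steel bar 52 mm long, 12 mm thick, upright sides 101 to 127 mm above the bench, on a spindle 12 mm thick. x runs along the bar, towards the latch tongue's tip. The tongue below, parallel to the bar, is 12 mm wide, its top 85 mm above the bench, and reaches 62 mm from the axis
- spindle (a joint): turn of the latch spindle, rad, positive anticlockwise from above, starting about 0: tongue and bar point to the station's +y, across the slide, in front of a lug on it, so that the slide is blocked. Open stop at 1.40. While seized it moves only 0.09 to 0.35 rad to either side of 0 (the very first swing perhaps hardly at all), with up to 0.2 N m of gritty drag, before it comes up hard
- gland (a point): salt-crusted gland where the spindle enters the deck. Where the spindle comes up hard differs from start to start and swing to swing. Each swing to the hard point, in alternation one way and the other, loosens it a little (pushing on the same way does nothing; what is gained is kept). After 3 to 7 swings in all it no longer comes up hard and turns on past 0.4 rad, all the way, with under 0.2 N m
- knob (a joint): elastic twist of the knob against the spindle, rad, positive anticlockwise; 0 unloaded. It is the torque put on the knob divided by 9 N m/rad: 0.03 (0.28 N m) is a firm push against the hard point and quite enough, at 0.067 (0.6 N m) the spindle shears
- slide_grip (a point): middle of the slide's tab, 100 mm above the bench: an upright aluminium plate 12 mm thick (along x, the sliding direction), 30 mm wide (y), 38 mm high (77 to 115 mm above the bench), standing on the slide plate. x points away from the front, as the station's x; it is pulled towards -x
- slide (a joint): how far the slide is drawn out, m: starts within 0 to 0.005, end stop at 0.065. It drags with about 3 N; while the latch tongue is across it, it stops at about 0.028; with the latch turned beyond about 1.1 rad it passes
- jar_mid (a point): bystander: middle of an amber jar 34 mm across, 42 mm high, on the rear right corner of the station's deck
- beaker_a_mid (a point): bystander: middle of a glass beaker 68 mm across, 90 mm high, standing to the left of the station
- beaker_b_mid (a point): bystander: middle of a glass beaker 60 mm across, 75 mm high, standing to the right of the station
- flask_mid (a point): bystander: middle of a conical glass flask 74 mm across, 110 mm high, on the bench on the left
- dish_mid (a point): bystander: middle of a white dish 90 mm across, 22 mm high, on the bench on the right
- wash_bottle_mid (a point): bystander: middle of a white bottle 68 mm across, 160 mm high, on the bench on the right
- spatula_mid (a point): bystander: middle of a slim steel spatula 180 mm long, 20 mm wide, lying on the bench on the left

How it is judged:
By the outcome, as a careful person would: the job done as asked, in the order asked, and still so for the second after the job is handed in, with the robot touching nothing.
It also fails if it takes over 72 s, if anything falls off the work surface, if the arm or the gripper's body presses on something with over 40 N, if the wrist force passes 120 N, or if a joint passes its speed limit or range.

## Working session

There is one attempt and no reset: what is moved stays moved. The work goes in short steps, Python scripts to look and compute and a shell command to move; the robot and the scene stay as the last step left them, time stands still between calls to the robot, and variables do not carry over. Pictures are saved under pics/ and viewed, and the job is handed in when it is done.

```bash
ls; mkdir -p pics
python3 - <<'E'
from cell import arm
import cv2
o=arm.observe();print(o)
for n in("side","top","wrist"):
    print(n,arm.camera_model(n)); cv2.imwrite(f"pics/{n}0.png",arm.get_image(n)[:,:,::-1])
E
```

```text
pics
{'clock': 0.0, 'joints': array([-1.43655356,  0.43522748,  0.02499318,  1.57410967, -0.01161985,
        1.13402892, -0.07508551]), 'dq': array([-3.90342154e-04, -1.55161249e-04,  1.61039371e-03, -2.17820953e-03,
       -8.31046641e-05, -5.64358463e-04,  4.06294791e-04]), 'joint_efforts': array([-2.81878902e-04, -6.67866397e+01,  9.84570198e-01, -3.14464438e+01,
       -6.05668151e-02,  4.27112239e-02,  1.67157918e-04]), 'position': array([0.14658858, 0.60704821, 0.24293754]), 'ee_rot': array([-3.71284400e-01, -3.11951929e+00,  2.55585554e-03]), 'force': array([-0.12668524,  0.4356108 , -0.45159025]), 'ft_torque': array([-0.01785271,  0.00993196,  0.03080254]), 'width': 0.999446455481794}
side {'vfov': 55.59846831591855, 'cx': 325.406931658197, 'cy': 237.9807862869394, 'cam_to_world': array([[ 0.8936011 , -0.33715453,  0.29631722,  0.28370537],
       [-0.44876322, -0.68491171,  0.57402746, -0.5780351 ],
       [ 0.00941518, -0.64592784, -0.76334041,  0.83850658],
       [ 0.        ,  0.        ,  0.        ,  1.        ]])}
top {'vfov': 49.648774544812056, 'cx': 319.5736442677021, 'cy': 244.6737684093557, 'cam_to_world': array([[-2.33596934e-03, -9.95509396e-01,  9.46339523e-02,
         4.87310717e-01],
       [-9.99816940e-01,  5.27932793e-04, -1.91261130e-02,
         2.48515748e-02],
       [ 1.89902648e-02, -9.46613066e-02, -9.95328391e-01,
         1.17006682e+00],
       [ 0.00000000e+00,  0.00000000e+00,  0.00000000e+00,
         1.00000000e+00]])}
wrist {'vfov': 62.079488525436595, 'cx': 322.0376824951107, 'cy': 235.56713036188083, 'T_tool_cam': array([[-3.91667535e-07, -9.67586405e-01, -2.52540193e-01,
         6.73525535e-02],
       [ 9.99999782e-01,  1.66440196e-04, -6.39252456e-04,
         5.29750434e-04],
       [ 6.60564825e-04, -2.52540138e-01,  9.67586194e-01,
        -1.40641329e-01],
       [ 0.00000000e+00,  0.00000000e+00,  0.00000000e+00,
         1.00000000e+00]])}
```

View pics/side0.png

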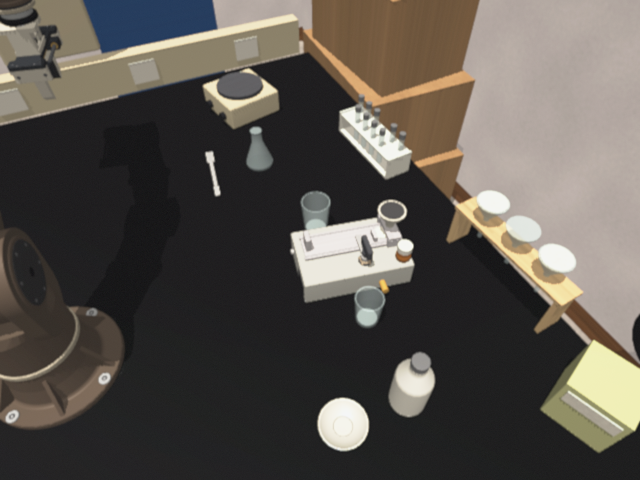

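View pics/top0.png

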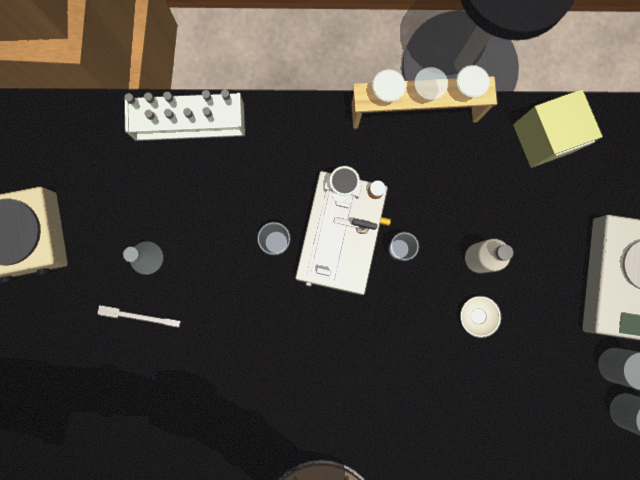

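The side and top views show the station at about (340,232) in the top picture. It is tilted slightly, with its front towards the robot, and the knob is at about (362,223). I'll zoom in and measure.

```bash
cat > h.py <<'E'
import numpy as np, cv2
from cell import arm
def ray(name,u,v):
    m=arm.camera_model(name); f=240/np.tan(np.radians(m['vfov'])/2)
    T=m['cam_to_world']; d=T[:3,:3]@np.array([(u-m['cx'])/f,(v-m['cy'])/f,1]); return T[:3,3],d
def onz(name,u,v,z):
    o,d=ray(name,u,v); return o+d*(z-o[2])/d[2]
def proj(name,p):
    m=arm.camera_model(name); f=240/np.tan(np.radians(m['vfov'])/2)
    T=m['cam_to_world']; c=T[:3,:3].T@(np.array(p)-T[:3,3]); return f*c[0]/c[2]+m['cx'],f*c[1]/c[2]+m['cy']
E
python3 - <<'E'
from h import *
im=cv2.imread('pics/top0.png'); c=im[150:310,270:430]
cv2.imwrite('pics/topz.png',cv2.resize(c,(600,600),interpolation=cv2.INTER_CUBIC))
s=cv2.imread('pics/side0.png')[180:320,270:430]
cv2.imwrite('pics/sidez.png',cv2.resize(s,(686,600),interpolation=cv2.INTER_CUBIC))
E
```

```text
(no output)
```

View pics/topz.png

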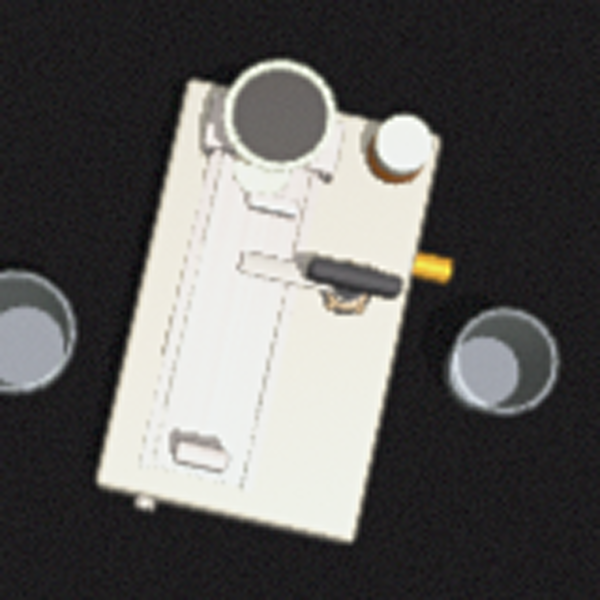

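View pics/sidez.png

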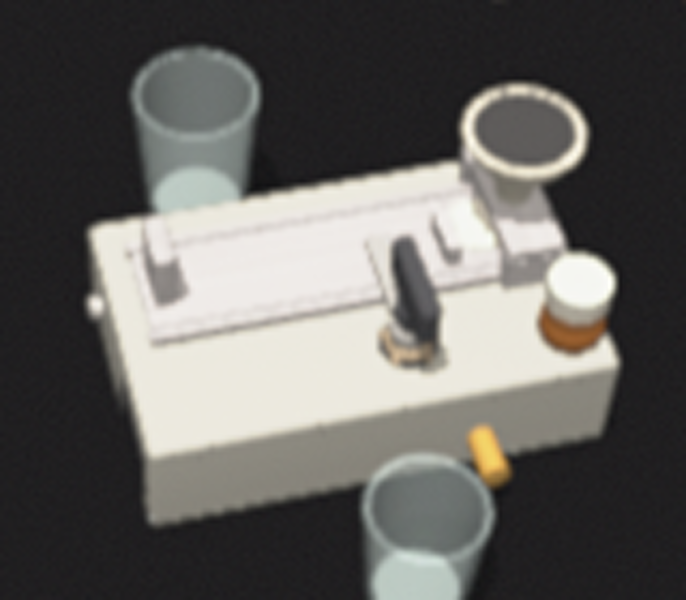

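Run:
```python
from h import *
im=cv2.imread('pics/top0.png')
g=cv2.cvtColor(im,cv2.COLOR_BGR2GRAY)
m=np.zeros_like(g); m[150:310,290:392]=(g[150:310,290:392]>150)*255
m=cv2.morphologyEx(m,cv2.MORPH_OPEN,np.ones((7,7)))
cs,_=cv2.findContours(m,0,2); c=max(cs,key=cv2.contourArea); print(cv2.minAreaRect(c))
Z=lambda x,y:(x/3.75+270-.37,y/3.75+150-.37)
P=[onz('top',*Z(*q),.07)[:2] for q in[(190,80),(440,137),(353,541),(98,487)]]
RL,RR,FR,FL=P
print(np.round(P,4)); print('len',np.linalg.norm(RL-FL),np.linalg.norm(RR-FR),'wid',np.linalg.norm(RL-RR),np.linalg.norm(FL-FR))
d=(RL+RR-FL-FR); yaw=np.arctan2(d[1],d[0]); w=(RL+FL-RR-FR); print('yaw',np.degrees(yaw),np.degrees(np.arctan2(-w[0],w[1])))
c0=np.mean(P,0); print('c',c0)
yaw=(yaw+np.arctan2(-w[0],w[1]))/2
R=np.array([[np.cos(yaw),-np.sin(yaw)],[np.sin(yaw),np.cos(yaw)]])
k=c0+R@[.02,-.04]; print('knob pred',k)
s=c0+R@[-.1,.02]; print('tab line',s, 'funnel pred',c0+R@[.092,.02])
# bar mask
b=((g<95)*255).astype(np.uint8); mm=np.zeros_like(b); mm[205:240,346:380]=b[205:240,346:380]
n,l,st,ce=cv2.connectedComponentsWithStats(mm); i=1+np.argmax(st[1:,4]); pts=np.argwhere(l==i)[:,::-1].astype(np.float32)
r=cv2.minAreaRect(pts); print(r); 
for q in cv2.boxPoints(r): print(onz('top',*q,.127))
print('bar c',onz('top',*r[0],.120))
for q in[(306,264),(404,288)]: print(onz('top',*Z(*q),.12))
print('funnel',onz('top',*Z(280,114),.146),'tab top', [onz('top',*Z(*q),.115) for q in[(176,448),(224,460),(200,455)]])
for q in ((440,137),(353,541)): pass
print(proj('side',[*k,.127]), proj('side',[*k,.114]), [proj('side',[*p,.07]) for p in P])
```

```text
((341.5663146972656, 232.77230834960938), (70.13409423828125, 111.38453674316406), 12.87500286102295)
[[ 0.7518  0.0018]
 [ 0.7187 -0.1421]
 [ 0.4873 -0.0895]
 [ 0.518   0.0543]]
len 0.23966051347674475 0.23730685770625556 wid 0.14762187445396932 0.1469864876555669
yaw -12.724398910762385 -12.496472911788333
c [ 0.6189373  -0.04389057]
knob pred [ 0.629722   -0.08729207]
tab line [ 0.52571601 -0.00254093] funnel pred [ 0.7130844  -0.04445856]
((363.3500061035156, 224.45001220703125), (24.349536895751953, 8.221921920776367), 18.43494987487793)
[ 0.62758122 -0.0580701   0.127     ]
[ 0.6435688  -0.06349002  0.127     ]
[ 0.62779738 -0.11035425  0.127     ]
[ 0.61184298 -0.10486559  0.127     ]
bar c [ 0.62863133 -0.08493134  0.12      ]
[ 0.63773955 -0.06019499  0.12      ]
[ 0.62455594 -0.1135925   0.12      ]
funnel [ 0.71508642 -0.04480176  0.146     ] tab top [array([0.53773308, 0.01081752, 0.115     ]), array([ 0.53118835, -0.01520197,  0.115     ]), array([ 0.53391838, -0.00219138,  0.115     ])]
(np.float64(365.79350590827664), np.float64(241.32129510256982)) (np.float64(365.3064664696813), np.float64(245.3642047554685)) [(np.float64(390.30262672479705), np.float64(212.79739147942163)), (np.float64(413.0034554818478), np.float64(262.09118879288303)), (np.float64(303.5438318964607), np.float64(283.707402612906)), (np.float64(288.92673642852856), np.float64(230.9951039940206))]
```

```bash
python3 -m creep '[[[2.4,-3.5,0,0,0,-4.5,1],[4.8,-7,0,0,0,-9,1],[7.2,-10.4,0,0,0,-13.4,1],[9.7,-13.9,0,0,0,-17.8,1],[12.1,-17.3,0,0,0,-22.3,0.5]]]' 22
python3 -m creep '[[[2.4,-3.5,0,0,0,-4.5,0.5],[4.8,-7,0,0,0,-9,0.5],[7.2,-10.4,0,0,0,-13.4,0.3],[9.7,-13.9,0,0,0,-17.8,0.3],[12.1,-17.3,0,0,0,-22.3,0.2]]]'
python3 -m creep '[[[2.4,-3.5,0,0,0,-4.5,0.2],[4.8,-7,0,0,0,-9,0.2],[7.2,-10.4,0,0,0,-13.4,0.1],[9.7,-13.9,0,0,0,-17.8,0],[12.1,-17.3,0,0,0,-22.3,0]]]'
python3 - <<'E'
from h import *
o=arm.observe();print(o['clock'],o['position'],o['joints'],o['width'])
E
```

```text
clock: 0.65
position: [0.2684, 0.4328, 0.2436]
ee_rot: [-0.972, -2.987, 0.0]
force: [0.7, 0.5, -0.1]
width: 0.956
clock: 1.15
position: [0.3893, 0.2599, 0.2438]
ee_rot: [-1.532, -2.743, -0.0]
force: [1.0, 0.3, 0.0]
width: 0.619
clock: 1.65
position: [0.5103, 0.087, 0.2438]
ee_rot: [2.033, 2.395, 0.0]
force: [0.8, -0.2, -0.6]
width: 0.503
1.65 [0.51033766 0.08697342 0.24378321] [-0.68834855  0.27233809  0.527186    1.86391799 -0.15713391  1.04603958
  0.06511458] 0.5029093672925902
```

```bash
python3 -m creep '[[[2.4,-3.5,-1,0,0,-4.5,0],[4.8,-7,-2,0,0,-9,0],[7.2,-10.4,-3,0,0,-13.4,0],[9.7,-13.9,-4,0,0,-17.8,0],[11.9,-17.4,-4,0,0,-22,0]]]' 22
cat >> h.py <<'E'
from scipy.spatial.transform import Rotation as Ro
def tooly():
    o=arm.observe(); R=Ro.from_rotvec(o['ee_rot']).as_matrix(); return np.degrees(np.arctan2(R[1,1],R[0,1])),R
def wpose():
    o=arm.observe(); T=np.eye(4); T[:3,:3]=Ro.from_rotvec(o['ee_rot']).as_matrix(); T[:3,3]=o['position']; return T@arm.camera_model('wrist')['T_tool_cam']
def wonz(T,u,v,z):
    m=arm.camera_model('wrist'); f=240/np.tan(np.radians(m['vfov'])/2)
    d=T[:3,:3]@np.array([(u-m['cx'])/f,(v-m['cy'])/f,1]); o=T[:3,3]; return o+d*(z-o[2])/d[2]
E
python3 - <<'E'
from h import *
a,R=tooly(); o=arm.observe(); print(a,R[:,2],o['position'],o['ft_torque'],o['force'])
T=wpose(); np.save('T1.npy',T); cv2.imwrite('pics/w1.png',arm.get_image('wrist')[:,:,::-1])
E
```

```text
clock: 2.15
position: [0.6288, -0.0864, 0.2019]
ee_rot: [-2.451, -1.963, 0.003]
force: [1.0, 0.6, -0.1]
width: 0.498
-12.61262238531826 [-2.47839251e-03  2.24127910e-04 -9.99996904e-01] [ 0.62880646 -0.08642335  0.20191174] [-0.05609674  0.08334807 -0.01319281] [ 1.02115142  0.58290371 -0.08642817]
```

View pics/w1.png

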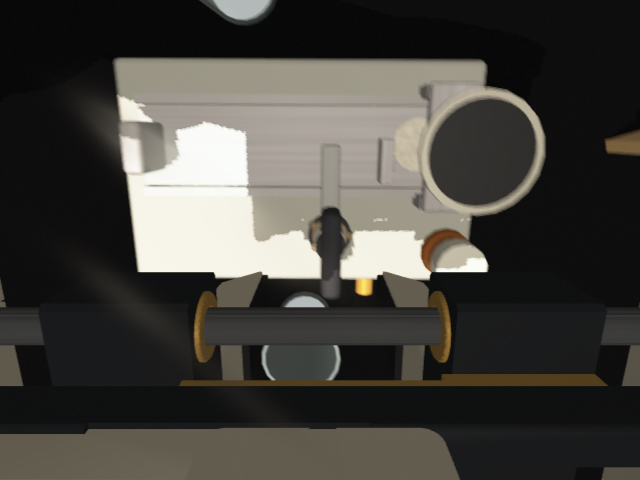

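The wrist view shows the bar at column ~331, from its front end (331,208) to its rear end (331,297), midway between the open fingers. The tongue runs up to (330,146), the tab is at (142,147) and the funnel is at (483,150).

Run:
```python
from h import *
T=np.load('T1.npy'); im=cv2.imread('pics/w1.png'); g=cv2.cvtColor(im,cv2.COLOR_BGR2GRAY)
for r in (220,230,265,270,285): print(r,[(i,g[r,i]) for i in range(314,350,2)])
E=[wonz(T,331,208,.127),wonz(T,331,297,.127)]; print(E,np.linalg.norm(E[0]-E[1]),(E[0]+E[1])/2)
print('tongue',wonz(T,330.5,146,.085),'spindle base',wonz(T,330.5,237,.072))
print('tab top',[wonz(T,*q,.115) for q in((122,124),(163,124),(163,150))],'funnel',wonz(T,483,150,.146))
c=[wonz(T,*q,.07) for q in((117,60),(484,62),(140,278))]; print(c)
```

```text
220 [(314, np.uint8(90)), (316, np.uint8(49)), (318, np.uint8(54)), (320, np.uint8(43)), (322, np.uint8(36)), (324, np.uint8(39)), (326, np.uint8(42)), (328, np.uint8(42)), (330, np.uint8(46)), (332, np.uint8(46)), (334, np.uint8(46)), (336, np.uint8(44)), (338, np.uint8(41)), (340, np.uint8(37)), (342, np.uint8(42)), (344, np.uint8(44)), (346, np.uint8(126)), (348, np.uint8(151))]
230 [(314, np.uint8(104)), (316, np.uint8(111)), (318, np.uint8(115)), (320, np.uint8(85)), (322, np.uint8(46)), (324, np.uint8(41)), (326, np.uint8(43)), (328, np.uint8(44)), (330, np.uint8(46)), (332, np.uint8(48)), (334, np.uint8(48)), (336, np.uint8(45)), (338, np.uint8(41)), (340, np.uint8(53)), (342, np.uint8(84)), (344, np.uint8(117)), (346, np.uint8(92)), (348, np.uint8(56))]
265 [(314, np.uint8(241)), (316, np.uint8(240)), (318, np.uint8(236)), (320, np.uint8(186)), (322, np.uint8(58)), (324, np.uint8(53)), (326, np.uint8(53)), (328, np.uint8(54)), (330, np.uint8(55)), (332, np.uint8(54)), (334, np.uint8(52)), (336, np.uint8(49)), (338, np.uint8(45)), (340, np.uint8(144)), (342, np.uint8(234)), (3
[... 723 characters left out ...]
int8(63)), (340, np.uint8(43)), (342, np.uint8(28)), (344, np.uint8(25)), (346, np.uint8(25)), (348, np.uint8(25))]
[array([ 0.63968232, -0.06081257,  0.127     ]), array([ 0.62848815, -0.11221151,  0.127     ])] 0.05260379892917621 [ 0.63408523 -0.08651204  0.127     ]
tongue [ 0.6469255  -0.02991284  0.085     ] spindle base [ 0.63377058 -0.09133523  0.072     ]
tab top [array([0.53720413, 0.00781874, 0.115     ]), array([0.55923426, 0.00288841, 0.115     ]), array([ 0.55479715, -0.01046084,  0.115     ])] funnel [ 0.71760843 -0.04545169  0.146     ]
[array([0.52631797, 0.05107816, 0.07      ]), array([ 0.7530619 , -0.00094876,  0.07      ]), array([ 0.49186535, -0.09183727,  0.07      ])]
```

```bash
python3 -m creep '[[[0.3,0,-2.5,0,0,0,0],[0.3,0,-5,0,0,0,0],[0.3,0,-5,0,0,0,0]]]' 22
python3 - <<'E'
from h import *
a,R=tooly(); o=arm.observe(); print(a,R[:,2],o['position'],o['ft_torque'],o['force'])
T=wpose(); np.save('T2.npy',T); cv2.imwrite('pics/w2.png',arm.get_image('wrist')[:,:,::-1])
cv2.imwrite('pics/s2.png',cv2.resize(arm.get_image('side')[180:320,270:430,::-1],(686,600),interpolation=cv2.INTER_CUBIC))
E
```

```text
clock: 2.5
position: [0.6295, -0.0848, 0.1504]
ee_rot: [-2.446, -1.964, 0.007]
force: [-0.7, 0.0, 0.3]
width: 0.503
-12.469688920566385 [-6.05183155e-03  5.07841925e-04 -9.99981559e-01] [ 0.62949819 -0.08479756  0.15036243] [-0.06989899  0.07581153 -0.0395305 ] [-0.72342611  0.03719391  0.27513391]
```

View pics/w2.png

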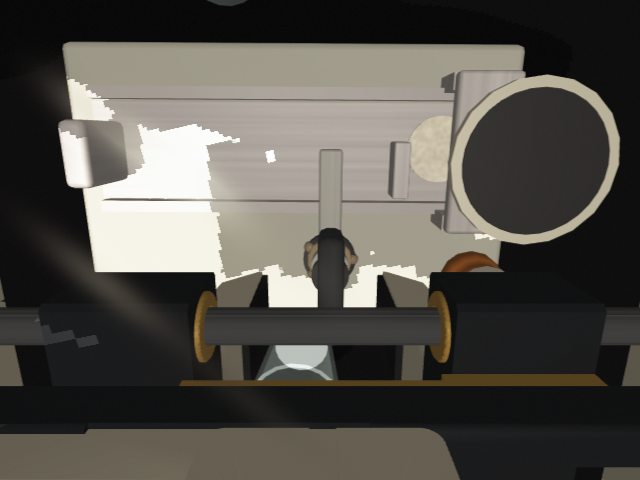

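View pics/s2.png

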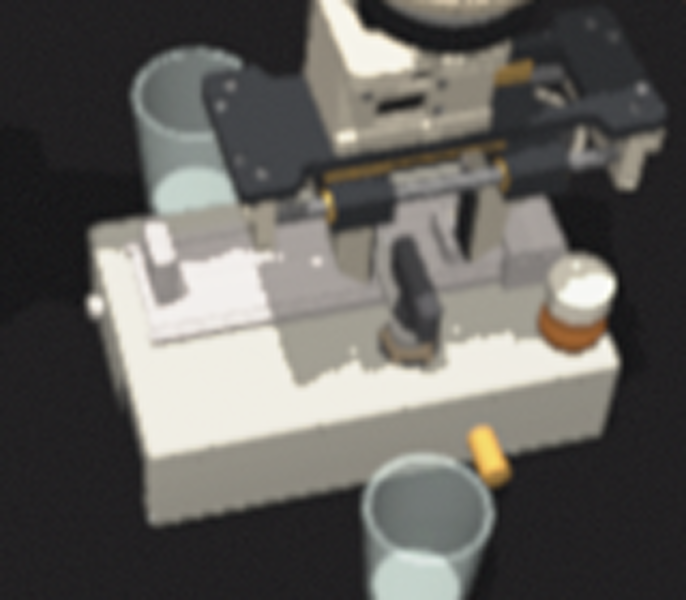

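Run:
```python
from h import *
for i in range(3):
    o=arm.observe();print(o['position'],o['ee_rot'],o['clock'])
T=np.load('T2.npy')
e=wonz(T,331,229,.127); print(e, e-.026*np.array([.2164,.976,0]), wpose()[:3,3]-T[:3,3])
print('tongue tip',wonz(T,331,149,.085), wonz(T,331,149,.085)-.062*np.array([.2164,.976,0]))
print('spindle',wonz(T,330,262,.072))
```

```text
[ 0.63137884 -0.08535146  0.1538269 ] [-2.44905194e+00 -1.96673514e+00  1.37213791e-03] 2.6
[ 0.63137884 -0.08535146  0.1538269 ] [-2.44905194e+00 -1.96673514e+00  1.37213791e-03] 2.6
[ 0.63137884 -0.08535146  0.1538269 ] [-2.44905194e+00 -1.96673514e+00  1.37213791e-03] 2.6
[ 0.6394049  -0.05821318  0.127     ] [ 0.6337785  -0.08358918  0.127     ] [ 0.00117257 -0.00046926  0.00350065]
tongue tip [ 0.64664322 -0.02774678  0.085     ] [ 0.63322642 -0.08825878  0.085     ]
spindle [ 0.63273468 -0.09062353  0.072     ]
```

```bash
python3 -m creep '[[[0.2,-0.15,-1.5,0,0,0,0],[0.2,-0.15,-3,0,0,0,0],[0.2,-0.15,-4.1,0,0,0,0],[0.2,-0.15,-4.1,0,0,0,0],[0.2,-0.15,-4.1,0,0,0,0]]]' 22
python3 - <<'E'
from h import *
a,R=tooly(); o=arm.observe(); print(a,R[:,2],o['position'],o['ft_torque'],o['force'])
T=wpose(); np.save('T3.npy',T); cv2.imwrite('pics/w3.png',arm.get_image('wrist')[:,:,::-1])
E
```

```text
clock: 3.1
position: [0.6335, -0.087, 0.1125]
ee_rot: [-2.449, -1.967, 0.001]
force: [0.8, -0.2, 0.4]
width: 0.496
-12.47670403694492 [-6.26153533e-04 -1.21557857e-04 -9.99999797e-01] [ 0.63346561 -0.08697707  0.11250112] [-0.08717973  0.09873853  0.01189643] [ 0.77525697 -0.22496811  0.36330271]
```

View pics/w3.png

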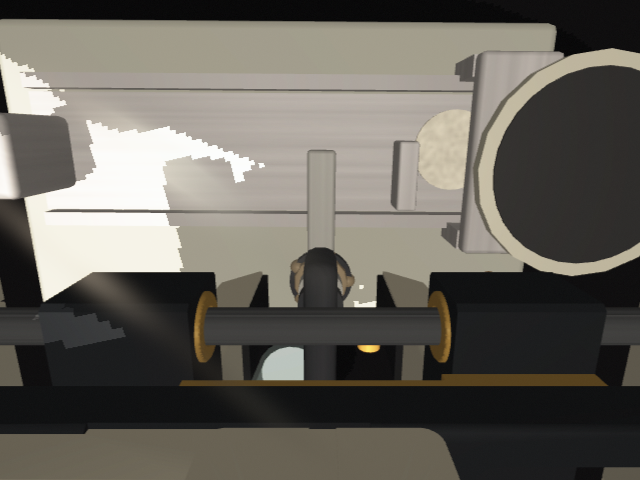

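The bar is now centred between the fingers (columns 303–339), with its front end at row 248. I'll check the offset along the bar, then close.

```bash
python3 - <<'E'
from h import *
T=np.load('T3.npy'); u=np.array([.2164,.976,0])
e=wonz(T,321,248,.127); print(e-.026*u); t=wonz(T,321,151,.085); print(t-.062*u); print(wonz(T,321,285,.072))
E
python3 -m creep '[[[0,0,0,0,0,0,-0.5],[0,0,0,0,0,0,-1],[0,0,0,0,0,0,-1],[0,0,0,0,0,0,-1],[0,0,0,0,0,0,-1]]]' 22
python3 - <<'E'
from h import *
o=arm.observe(); print(tooly()[0],o['position'],o['ft_torque'],o['force'],o['width']*92)
E
```

```text
[ 0.63445592 -0.08216756  0.127     ]
[ 0.63290161 -0.08864132  0.085     ]
[ 0.63235086 -0.0908822   0.072     ]
clock: 3.65
position: [0.6328, -0.0867, 0.1128]
ee_rot: [-2.448, -1.966, 0.001]
force: [-1.1, 0.7, 10.4]
width: 0.133
-12.474178279813591 [ 0.6328054  -0.08669969  0.11275859] [-0.03841921  0.22361297 -0.01322858] [-1.09932296  0.67975386 10.39479779] 12.238617340031986
```

```bash
cat > st.py <<'E'
from h import *
o=arm.observe(); print('yaw %.2f'%(tooly()[0]+12.47),'T',np.round(o['ft_torque'],3),'F',np.round(o['force'],1),'p',np.round(o['position'],4),'j7 eff',np.round(o['joint_efforts'][6],3),'w %.1f'%(o['width']*92),'t',o['clock'])
E
python3 st.py
for i in 1; do python3 -m creep '[[[0,0,0,0,0,1,-1],[0,0,0,0,0,1,-1]]]' >/dev/null; python3 st.py;done
python3 -m creep '[[[0,0,0,0,0,0.5,-1],[0,0,0,0,0,0.5,-1]]]' >/dev/null; python3 st.py
```

```text
yaw -0.00 T [-0.038  0.224 -0.013] F [-1.1  0.7 10.4] p [ 0.6328 -0.0867  0.1128] j7 eff 0.047 w 12.2 t 3.65
yaw 1.04 T [ 0.22   1.147 -0.018] F [-5.5  1.5  5.2] p [ 0.6328 -0.0867  0.1128] j7 eff 0.257 w 12.1 t 3.85
yaw 1.52 T [ 0.205  1.218 -0.043] F [-5.4  2.3  5.8] p [ 0.6329 -0.0867  0.1128] j7 eff 0.141 w 11.6 t 4.05
```

```bash
for i in 1; do python3 -m creep '[[[0,0,0,0,0,0.5,-1],[0,0,0,0,0,1,-1]]]' >/dev/null; python3 st.py;done
python3 -m creep '[[[0,0,0,0,0,0.5,-1],[0,0,0,0,0,0.5,-1]]]' >/dev/null; python3 st.py
```

```text
yaw 2.52 T [ 0.215  1.236 -0.047] F [-5.9  1.5  6.4] p [ 0.6328 -0.0868  0.1128] j7 eff -0.108 w 11.7 t 4.25
yaw 3.02 T [ 0.234  1.294 -0.113] F [-5.7  0.9  6.6] p [ 0.6328 -0.0867  0.1128] j7 eff 0.171 w 11.5 t 4.45
```

```bash
python3 -m creep '[[[0,0,0,0,0,0.5,-1],[0,0,0,0,0,0.5,-1]]]' >/dev/null; python3 st.py
python3 -m creep '[[[0,0,0,0,0,0.5,-1],[0,0,0,0,0,0.5,-1]]]' >/dev/null; python3 st.py
```

```text
yaw 3.52 T [ 0.223  1.248 -0.119] F [-5.   0.9  5.3] p [ 0.6328 -0.0867  0.1128] j7 eff 0.202 w 11.4 t 4.65
yaw 4.01 T [ 0.18   1.241 -0.135] F [-5.1  1.5  6.8] p [ 0.6328 -0.0867  0.1128] j7 eff 0.247 w 12.0 t 4.85
```

```bash
python3 -m creep '[[[0,0,0,0,0,0.5,-1],[0,0,0,0,0,1,-1]]]' >/dev/null; python3 st.py
python3 -m creep '[[[0,0,0,0,0,0.5,-1],[0,0,0,0,0,0.5,-1]]]' >/dev/null; python3 st.py
```

```text
yaw 5.01 T [ 0.273  1.257 -0.214] F [-6.2  1.7  5.8] p [ 0.6328 -0.0867  0.1128] j7 eff 0.05 w 11.6 t 5.05
yaw 5.50 T [ 0.304  1.287 -0.213] F [-6.3  1.5  6.6] p [ 0.6327 -0.0867  0.1128] j7 eff 0.304 w 12.2 t 5.25
```

```bash
python3 -m creep '[[[0,0,0,0,0,0.5,-1],[0,0,0,0,0,0.5,-1]]]' >/dev/null; python3 st.py
python3 -m creep '[[[0,0,0,0,0,0.3,-1],[0,0,0,0,0,0.5,-1]]]' >/dev/null; python3 st.py
```

```text
yaw 6.00 T [ 0.288  1.305 -0.188] F [-6.6  0.3  5.6] p [ 0.6327 -0.0867  0.1128] j7 eff 0.294 w 11.6 t 5.45
yaw 6.50 T [ 0.233  1.291 -0.172] F [-6.   1.3  5.9] p [ 0.6327 -0.0867  0.1128] j7 eff 0.156 w 12.0 t 5.65
```

```bash
python3 -m creep '[[[0,0,0,0,0,0.5,-1],[0,0,0,0,0,0.8,-1]]]' >/dev/null; python3 st.py
python3 -m creep '[[[0,0,0,0,0,0.3,-1],[0,0,0,0,0,0.5,-1]]]' >/dev/null; python3 st.py
```

```text
yaw 7.30 T [ 0.224  1.383 -0.196] F [-5.5  1.   7.1] p [ 0.6327 -0.0867  0.1128] j7 eff 0.156 w 11.8 t 5.85
yaw 7.80 T [ 0.258  1.352 -0.209] F [-6.2  1.5  6.7] p [ 0.6327 -0.0867  0.1128] j7 eff 0.166 w 12.1 t 6.05
```

```bash
python3 -m creep '[[[0,0,0,0,0,0.5,-1],[0,0,0,0,0,0.8,-1]]]' >/dev/null; python3 st.py
python3 -m creep '[[[0,0,0,0,0,0.3,-1],[0,0,0,0,0,0.5,-1]]]' >/dev/null; python3 st.py
```

```text
yaw 8.61 T [ 0.289  1.298 -0.243] F [-6.   1.4  7.6] p [ 0.6327 -0.0867  0.1128] j7 eff 0.16 w 12.0 t 6.25
yaw 9.10 T [ 0.224  1.377 -0.22 ] F [-6.2  1.7  6.4] p [ 0.6326 -0.0867  0.1128] j7 eff 0.173 w 11.7 t 6.45
```

```bash
python3 -m creep '[[[0,0,0,0,0,0.5,-1],[0,0,0,0,0,0.8,-1]]]' >/dev/null; python3 st.py
python3 -m creep '[[[0,0,0,0,0,0.3,-1],[0,0,0,0,0,0.5,-1]]]' >/dev/null; python3 st.py
```

```text
yaw 9.90 T [ 0.247  1.343 -0.266] F [-6.2  1.6  6. ] p [ 0.6326 -0.0867  0.1128] j7 eff 0.232 w 11.8 t 6.65
yaw 10.39 T [ 0.303  1.378 -0.318] F [-5.5  1.6  6.1] p [ 0.6326 -0.0867  0.1128] j7 eff 0.282 w 11.8 t 6.85
```

```bash
python3 -m creep '[[[0,0,0,0,0,0.2,-1],[0,0,0,0,0,0.4,-1]]]' >/dev/null; python3 st.py
```

```text
yaw 10.78 T [ 0.263  1.343 -0.424] F [-5.7  2.3  7.2] p [ 0.6326 -0.0867  0.1128] j7 eff 0.289 w 11.4 t 7.05
```

```bash
python3 -m creep '[[[0,0,0,0,0,-2,-1],[0,0,0,0,0,-5,-1],[0,0,0,0,0,-8,-1],[0,0,0,0,0,-10.5,-1],[0,0,0,0,0,-12.5,-1]]]' >/dev/null; python3 st.py
python3 -m creep '[[[0,0,0,0,0,-0.5,-1],[0,0,0,0,0,-1,-1]]]' >/dev/null; python3 st.py
python3 -m creep '[[[0,0,0,0,0,-0.5,-1],[0,0,0,0,0,-1,-1]]]' >/dev/null; python3 st.py
```

```text
yaw -1.79 T [0.205 1.124 0.034] F [-5.5  1.3  5.6] p [ 0.6329 -0.0868  0.1128] j7 eff 0.422 w 12.0 t 7.55
yaw -2.71 T [0.179 1.115 0.054] F [-4.6  1.5  5. ] p [ 0.633  -0.0868  0.1128] j7 eff 0.081 w 12.0 t 7.75
yaw -3.71 T [0.129 1.111 0.052] F [-4.1  1.4  5.7] p [ 0.633  -0.0868  0.1128] j7 eff 0.116 w 12.2 t 7.95
```

```bash
python3 -m creep '[[[0,0,0,0,0,-0.5,-1],[0,0,0,0,0,-1,-1]]]' >/dev/null; python3 st.py
python3 -m creep '[[[0,0,0,0,0,-0.5,-1],[0,0,0,0,0,-1,-1]]]' >/dev/null; python3 st.py
```

```text
yaw -4.71 T [0.109 1.061 0.029] F [-4.3  1.   5.5] p [ 0.633  -0.0868  0.1128] j7 eff 0.116 w 11.7 t 8.15
yaw -5.71 T [0.131 1.108 0.035] F [-4.9  0.3  5.2] p [ 0.633  -0.0868  0.1128] j7 eff 0.115 w 12.2 t 8.35
```

```bash
python3 -m creep '[[[0,0,0,0,0,-0.5,-1],[0,0,0,0,0,-1,-1]]]' >/dev/null; python3 st.py
python3 -m creep '[[[0,0,0,0,0,-0.5,-1],[0,0,0,0,0,-1,-1]]]' >/dev/null; python3 st.py
```

```text
yaw -6.71 T [0.114 1.006 0.043] F [-5.5  0.6  4.6] p [ 0.6331 -0.0868  0.1128] j7 eff 0.115 w 11.9 t 8.55
yaw -7.71 T [0.1   1.086 0.056] F [-4.5  1.4  5.2] p [ 0.6331 -0.0868  0.1128] j7 eff 0.116 w 11.6 t 8.75
```

```bash
python3 -m creep '[[[0,0,0,0,0,-0.5,-1],[0,0,0,0,0,-1,-1]]]' >/dev/null; python3 st.py
python3 -m creep '[[[0,0,0,0,0,-0.5,-1],[0,0,0,0,0,-1,-1]]]' >/dev/null; python3 st.py
```

```text
yaw -8.71 T [0.118 1.034 0.085] F [-4.8  0.8  4.7] p [ 0.6331 -0.0868  0.1128] j7 eff 0.115 w 12.1 t 8.95
yaw -9.71 T [0.096 1.041 0.088] F [-4.5  1.3  5.1] p [ 0.6331 -0.0869  0.1128] j7 eff 0.1 w 11.7 t 9.15
```

```bash
python3 -m creep '[[[0,0,0,0,0,-0.5,-1],[0,0,0,0,0,-0.8,-1]]]' >/dev/null; python3 st.py
```

```text
yaw -10.51 T [0.134 1.08  0.036] F [-3.9  1.4  5.2] p [ 0.6332 -0.0868  0.1128] j7 eff 0.008 w 12.0 t 9.35
```

Run:
```python
from h import *
cv2.imwrite('pics/w4.png',arm.get_image('wrist')[:,:,::-1])
```

```text
(no output)
```

View pics/w4.png

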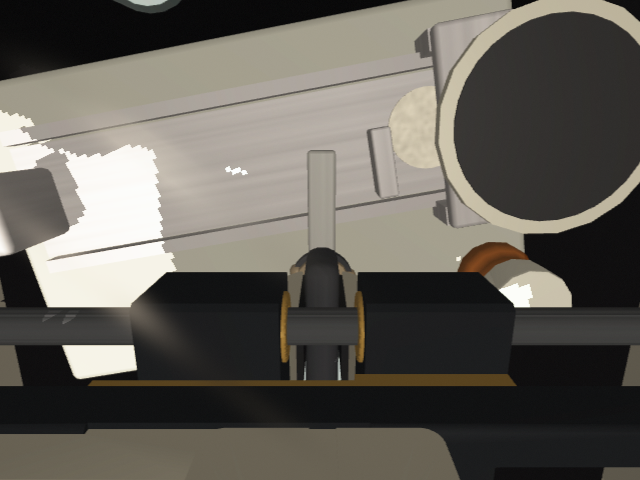

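The wrist view shows the tongue still parallel to the tool (column ~321), so the spindle really follows to about -10.5°. Carrying on.

```bash
python3 -m creep '[[[0,0,0,0,0,-0.5,-1],[0,0,0,0,0,-0.8,-1]]]' >/dev/null; python3 st.py
python3 -m creep '[[[0,0,0,0,0,-0.5,-1],[0,0,0,0,0,-0.8,-1]]]' >/dev/null; python3 st.py
```

```text
yaw -11.31 T [0.094 1.058 0.029] F [-3.8  1.2  5.6] p [ 0.6332 -0.0869  0.1128] j7 eff 0.011 w 11.6 t 9.6
yaw -12.12 T [0.068 1.107 0.084] F [-4.1  0.8  5.9] p [ 0.6333 -0.0869  0.1128] j7 eff -0.035 w 12.1 t 9.8
```

```bash
python3 -m creep '[[[0,0,0,0,0,-0.5,-1],[0,0,0,0,0,-0.8,-1]]]' >/dev/null; python3 st.py
```

```text
yaw -12.92 T [0.139 1.121 0.112] F [-5.2  0.8  5.4] p [ 0.6332 -0.0869  0.1128] j7 eff -0.067 w 12.1 t 10.0
```

```bash
python3 -m creep '[[[0,0,0,0,0,-0.5,-1],[0,0,0,0,0,-0.8,-1]]]' >/dev/null; python3 st.py
```

```text
yaw -13.71 T [0.141 1.082 0.13 ] F [-3.9  1.4  6. ] p [ 0.6333 -0.0869  0.1128] j7 eff -0.067 w 12.0 t 10.2
```

```bash
python3 -m creep '[[[0,0,0,0,0,-0.2,-1],[0,0,0,0,0,-0.5,-1]]]' >/dev/null; python3 st.py
```

```text
yaw -14.20 T [0.112 1.063 0.094] F [-4.3  0.8  5.2] p [ 0.6333 -0.0869  0.1128] j7 eff -0.005 w 12.0 t 10.4
```

```bash
python3 -m creep '[[[0,0,0,0,0,-0.2,-1],[0,0,0,0,0,-0.5,-1]]]' >/dev/null; python3 st.py
```

```text
yaw -14.70 T [0.112 1.036 0.113] F [-4.3  0.8  4.9] p [ 0.6333 -0.0869  0.1128] j7 eff -0.005 w 12.0 t 10.6
```

```bash
python3 -m creep '[[[0,0,0,0,0,-0.2,-1],[0,0,0,0,0,-0.5,-1]]]' >/dev/null; python3 st.py
```

```text
yaw -15.20 T [-1.000e-03  1.139e+00  8.400e-02] F [-3.4  2.   5.3] p [ 0.6333 -0.0869  0.1128] j7 eff 0.0 w 11.9 t 10.8
```

```bash
python3 -m creep '[[[0,0,0,0,0,-0.4,-1],[0,0,0,0,0,-0.8,-1]]]' >/dev/null; python3 st.py
```

```text
yaw -16.01 T [0.086 1.039 0.183] F [-4.9  1.   4.9] p [ 0.6333 -0.0869  0.1128] j7 eff 0.003 w 12.2 t 11.0
```

```bash
python3 -m creep '[[[0,0,0,0,0,-0.4,-1],[0,0,0,0,0,-0.8,-1]]]' >/dev/null; python3 st.py
```

```text
yaw -16.81 T [0.087 1.034 0.125] F [-3.6  0.1  5. ] p [ 0.6334 -0.0869  0.1128] j7 eff -0.0 w 11.8 t 11.2
```

```bash
python3 -m creep '[[[0,0,0,0,0,-0.4,-1],[0,0,0,0,0,-0.8,-1]]]' >/dev/null; python3 st.py
```

```text
yaw -17.62 T [0.025 1.086 0.122] F [-3.4  0.5  4.9] p [ 0.6334 -0.087   0.1128] j7 eff 0.0 w 12.2 t 11.4
```

```bash
python3 -m creep '[[[0,0,0,0,0,-0.4,-1],[0,0,0,0,0,-0.6,-1]]]' >/dev/null; python3 st.py
```

```text
yaw -18.22 T [0.101 1.039 0.095] F [-4.2  1.3  5.1] p [ 0.6334 -0.087   0.1128] j7 eff -0.104 w 12.0 t 11.6
```

```bash
python3 -m creep '[[[0,0,0,0,0,-0.4,-1],[0,0,0,0,0,-0.6,-1]]]' >/dev/null; python3 st.py
```

```text
yaw -18.82 T [0.053 1.102 0.117] F [-3.2  0.9  4.4] p [ 0.6334 -0.0869  0.1128] j7 eff -0.098 w 11.7 t 11.8
```

```bash
python3 -m creep '[[[0,0,0,0,0,-0.4,-1],[0,0,0,0,0,-0.6,-1]]]' >/dev/null; python3 st.py
```

```text
yaw -19.42 T [0.032 1.054 0.131] F [-4.2  1.   5.2] p [ 0.6334 -0.087   0.1128] j7 eff -0.135 w 11.9 t 12.0
```

```bash
python3 -m creep '[[[0,0,0,0,0,-0.4,-1],[0,0,0,0,0,-0.6,-1]]]' >/dev/null; python3 st.py
```

```text
yaw -20.01 T [0.005 1.022 0.223] F [-4.4  0.5  5.3] p [ 0.6335 -0.087   0.1128] j7 eff -0.181 w 11.8 t 12.2
```

```bash
python3 -m creep '[[[0,0,0,0,0,-0.2,-1],[0,0,0,0,0,-0.5,-1]]]' >/dev/null; python3 st.py
```

```text
yaw -20.50 T [0.082 1.073 0.221] F [-4.5  0.3  5.2] p [ 0.6334 -0.087   0.1128] j7 eff -0.125 w 11.5 t 12.4
```

```bash
python3 -m creep '[[[0,0,0,0,0,-0.2,-1],[0,0,0,0,0,-0.5,-1]]]' >/dev/null; python3 st.py
```

```text
yaw -21.00 T [0.085 1.068 0.23 ] F [-4.1  0.6  5. ] p [ 0.6335 -0.087   0.1128] j7 eff -0.16 w 12.0 t 12.6
```

```bash
python3 -m creep '[[[0,0,0,0,0,-0.2,-1],[0,0,0,0,0,-0.4,-1]]]' >/dev/null; python3 st.py
```

```text
yaw -21.40 T [0.071 1.042 0.345] F [-4.4  0.7  5.3] p [ 0.6335 -0.087   0.1128] j7 eff -0.251 w 11.9 t 12.8
```

```bash
python3 -m creep '[[[0,0,0,0,0,2,-1],[0,0,0,0,0,7,-1],[0,0,0,0,0,13,-1],[0,0,0,0,0,19,-1],[0,0,0,0,0,24,-1]]]' >/dev/null; python3 st.py
python3 -m creep '[[[0,0,0,0,0,1,-1]]]' >/dev/null; python3 st.py
python3 -m creep '[[[0,0,0,0,0,1,-1]]]' >/dev/null; python3 st.py
```

```text
yaw 2.81 T [ 0.253  1.637 -0.027] F [-7.5  0.8  7.3] p [ 0.6329 -0.0867  0.1128] j7 eff -1.174 w 11.7 t 13.3
yaw 3.76 T [ 0.322  1.554 -0.042] F [-6.6  1.5  6.9] p [ 0.6328 -0.0868  0.1128] j7 eff 0.692 w 11.7 t 13.4
yaw 4.61 T [ 0.264  1.595 -0.092] F [-7.   1.5  7.3] p [ 0.6328 -0.0868  0.1128] j7 eff -0.113 w 12.0 t 13.5
```

```bash
python3 -m creep '[[[0,0,0,0,0,0.8,-1]]]' >/dev/null; python3 st.py
python3 -m creep '[[[0,0,0,0,0,0.8,-1]]]' >/dev/null; python3 st.py
```

```text
yaw 5.39 T [ 0.258  1.615 -0.171] F [-7.6  1.6  8.3] p [ 0.6328 -0.0867  0.1128] j7 eff -0.029 w 11.7 t 13.6
yaw 6.19 T [ 0.294  1.634 -0.166] F [-6.5  2.3  7.7] p [ 0.6328 -0.0868  0.1128] j7 eff -0.077 w 11.9 t 13.7
```

```bash
python3 -m creep '[[[0,0,0,0,0,0.8,-1]]]' >/dev/null; python3 st.py
```

```text
yaw 6.99 T [ 0.335  1.672 -0.183] F [-7.1  1.6  7.6] p [ 0.6327 -0.0867  0.1128] j7 eff -0.082 w 11.7 t 13.8
```

```bash
python3 -m creep '[[[0,0,0,0,0,0.8,-1]]]' >/dev/null; python3 st.py
```

```text
yaw 7.79 T [ 0.296  1.689 -0.14 ] F [-7.4  1.4  7.5] p [ 0.6327 -0.0867  0.1128] j7 eff -0.08 w 11.8 t 13.9
```

```bash
python3 -m creep '[[[0,0,0,0,0,0.8,-1]]]' >/dev/null; python3 st.py
```

```text
yaw 8.59 T [ 0.296  1.64  -0.136] F [-7.3  1.5  8.5] p [ 0.6327 -0.0867  0.1128] j7 eff -0.079 w 11.9 t 14.0
```

```bash
python3 -m creep '[[[0,0,0,0,0,0.8,-1]]]' >/dev/null; python3 st.py
```

```text
yaw 9.39 T [ 0.268  1.712 -0.182] F [-7.7  2.2  8.7] p [ 0.6327 -0.0867  0.1128] j7 eff -0.077 w 12.3 t 14.1
```

```bash
python3 -m creep '[[[0,0,0,0,0,0.8,-1]]]' >/dev/null; python3 st.py
```

```text
yaw 10.19 T [ 0.261  1.677 -0.141] F [-8.8  2.6  7.5] p [ 0.6326 -0.0867  0.1128] j7 eff -0.076 w 11.8 t 14.2
```

```bash
python3 -m creep '[[[0,0,0,0,0,0.8,-1]]]' >/dev/null; python3 st.py
python3 -m creep '[[[0,0,0,0,0,0.8,-1]]]' >/dev/null; python3 st.py
```

```text
yaw 10.99 T [ 0.262  1.708 -0.114] F [-7.3  2.   7.8] p [ 0.6326 -0.0867  0.1128] j7 eff -0.074 w 11.9 t 14.3
yaw 11.78 T [ 0.293  1.758 -0.174] F [-7.9  1.1  9. ] p [ 0.6326 -0.0867  0.1128] j7 eff -0.073 w 12.3 t 14.4
```

```bash
python3 -m creep '[[[0,0,0,0,0,0.8,-1]]]' >/dev/null; python3 st.py
python3 -m creep '[[[0,0,0,0,0,0.8,-1]]]' >/dev/null; python3 st.py
```

```text
yaw 12.59 T [ 0.321  1.785 -0.163] F [-7.7  1.7  9.2] p [ 0.6326 -0.0867  0.1128] j7 eff -0.071 w 11.9 t 14.5
yaw 13.38 T [ 0.269  1.788 -0.202] F [-8.4  2.   7.8] p [ 0.6325 -0.0867  0.1128] j7 eff -0.07 w 12.1 t 14.6
```

```bash
python3 -m creep '[[[0,0,0,0,0,0.8,-1]]]' >/dev/null; python3 st.py
python3 -m creep '[[[0,0,0,0,0,0.8,-1]]]' >/dev/null; python3 st.py
```

```text
yaw 14.19 T [ 0.27   1.828 -0.163] F [-8.   1.5  8.4] p [ 0.6325 -0.0867  0.1128] j7 eff -0.118 w 11.7 t 14.7
yaw 14.99 T [ 0.288  1.816 -0.101] F [-8.1  2.8  8.5] p [ 0.6325 -0.0867  0.1128] j7 eff -0.153 w 11.8 t 14.8
```

```bash
python3 -m creep '[[[0,0,0,0,0,0.8,-1]]]' >/dev/null; python3 st.py
python3 -m creep '[[[0,0,0,0,0,0.8,-1]]]' >/dev/null; python3 st.py
```

```text
yaw 15.79 T [ 0.226  1.851 -0.034] F [-8.4  2.2  8.5] p [ 0.6325 -0.0867  0.1128] j7 eff -0.164 w 12.0 t 14.9
yaw 16.59 T [ 0.308  1.864 -0.034] F [-8.2  2.6  9. ] p [ 0.6324 -0.0867  0.1128] j7 eff -0.167 w 11.9 t 15.0
```

```bash
python3 -m creep '[[[0,0,0,0,0,0.8,-1]]]' >/dev/null; python3 st.py
python3 -m creep '[[[0,0,0,0,0,0.8,-1]]]' >/dev/null; python3 st.py
```

```text
yaw 17.39 T [ 0.254  1.815 -0.041] F [-7.7  2.3  8. ] p [ 0.6324 -0.0867  0.1128] j7 eff -0.167 w 11.9 t 15.1
yaw 18.19 T [ 0.235  1.87  -0.112] F [-9.1  0.9  8.9] p [ 0.6324 -0.0867  0.1128] j7 eff -0.168 w 12.0 t 15.2
```

```bash
python3 -m creep '[[[0,0,0,0,0,0.8,-1]]]' >/dev/null; python3 st.py
```

```text
yaw 18.99 T [ 0.274  1.936 -0.048] F [-8.8  0.8  9.6] p [ 0.6324 -0.0867  0.1128] j7 eff -0.174 w 12.1 t 15.3
```

```bash
python3 -m creep '[[[0,0,0,0,0,0.8,-1]]]' >/dev/null; python3 st.py
python3 -m creep '[[[0,0,0,0,0,0.8,-1]]]' >/dev/null; python3 st.py
```

```text
yaw 19.79 T [ 0.284  1.923 -0.065] F [-8.6  2.6  8.8] p [ 0.6324 -0.0867  0.1128] j7 eff -0.181 w 12.0 t 15.4
yaw 20.59 T [ 0.258  1.941 -0.064] F [-8.2  2.6  9.5] p [ 0.6323 -0.0868  0.1128] j7 eff -0.185 w 12.0 t 15.5
```

```bash
python3 -m creep '[[[0,0,0,0,0,0.8,-1]]]' >/dev/null; python3 st.py
```

```text
yaw 21.39 T [ 0.26   1.938 -0.057] F [-8.5  1.3  8.7] p [ 0.6323 -0.0868  0.1127] j7 eff -0.182 w 11.6 t 15.6
```

```bash
python3 -m creep '[[[0,0,0,0,0,0.8,-1]]]' >/dev/null; python3 st.py
python3 -m creep '[[[0,0,0,0,0,0.8,-1]]]' >/dev/null; python3 st.py
python3 - <<'E'
from h import *
cv2.imwrite('pics/w5.png',arm.get_image('wrist')[:,:,::-1])
E
```

```text
yaw 22.19 T [ 0.264  1.982 -0.067] F [-9.1  2.2  8.7] p [ 0.6323 -0.0868  0.1128] j7 eff -0.181 w 12.1 t 15.7
yaw 22.99 T [ 0.326  2.026 -0.003] F [-8.5  1.   8.8] p [ 0.6323 -0.0867  0.1128] j7 eff -0.181 w 11.9 t 15.8
```

View pics/w5.png

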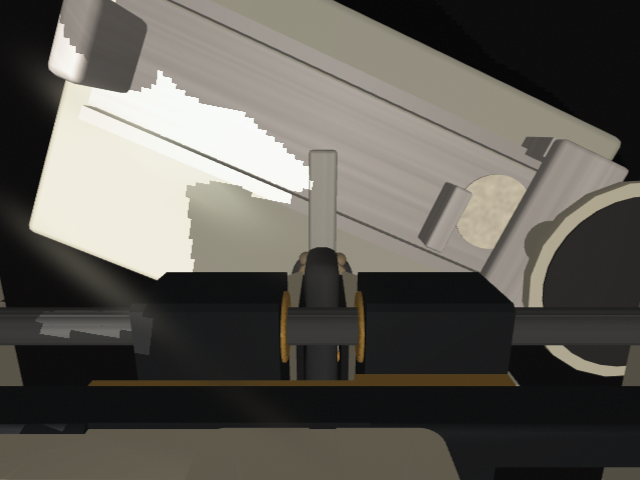

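The tongue is still aligned with the tool at +23° and the torque is low, so the latch has broken free. I'll turn on towards the open stop, relieving the side force as I go.

```bash
python3 -m creep '[[[-0.03,0,0,0,0,0.8,-1],[-0.06,0.02,0,0,0,1.6,-1]]]' >/dev/null; python3 st.py
python3 -m creep '[[[-0.03,0,0,0,0,0.8,-1],[-0.06,0.02,0,0,0,1.6,-1]]]' >/dev/null; python3 st.py
```

```text
yaw 24.59 T [ 0.057  1.375 -0.026] F [-6.3 -0.1  6.5] p [ 0.6322 -0.0867  0.1128] j7 eff -0.19 w 11.7 t 16.05
yaw 26.19 T [-0.041  0.952  0.   ] F [-4.7 -0.5  5.5] p [ 0.6321 -0.0867  0.1128] j7 eff -0.179 w 12.0 t 16.25
```

```bash
python3 -m creep '[[[-0.02,0,0,0,0,1,-1],[-0.04,0,0,0,0,2,-1],[-0.06,0,0,0,0,3,-1]]]' >/dev/null; python3 st.py
python3 -m creep '[[[-0.02,0,0,0,0,1.5,-1],[-0.04,0,0,0,0,3,-1],[-0.06,0,0,0,0,4.5,-1]]]' >/dev/null; python3 st.py
```

```text
yaw 29.25 T [-0.122  0.773 -0.095] F [-3.2  0.7  4. ] p [ 0.6319 -0.0867  0.1128] j7 eff -0.263 w 12.0 t 16.55
yaw 33.82 T [-0.338  0.222 -0.031] F [-0.4 -2.3  2.5] p [ 0.6317 -0.0868  0.1128] j7 eff -0.408 w 11.7 t 16.85
```

```bash
python3 -m creep '[[[-0.02,0,0,0,0,2,-1],[-0.03,0,0,0,0,4,-1],[-0.04,0,0,0,0,6,-1],[-0.05,0,0,0,0,8,-1]]]' >/dev/null; python3 st.py
python3 -m creep '[[[-0.02,0,0,0,0,2,-1],[-0.03,0,0,0,0,4,-1],[-0.04,0,0,0,0,6,-1],[-0.05,0,0,0,0,8,-1]]]' >/dev/null; python3 st.py
```

```text
yaw 41.86 T [-0.613 -0.661 -0.082] F [ 3.3 -3.   0.2] p [ 0.6314 -0.0868  0.1129] j7 eff -0.555 w 12.0 t 17.25
yaw 49.86 T [-0.743 -1.097  0.005] F [ 4.8 -4.4 -1.2] p [ 0.6311 -0.087   0.1129] j7 eff -0.559 w 11.9 t 17.65
```

```bash
python3 -m creep '[[[0,-0.01,0,0,0,2,-1],[0.01,-0.03,0,0,0,4,-1],[0.02,-0.04,0,0,0,6,-1],[0.02,-0.05,0,0,0,8,-1]]]' >/dev/null; python3 st.py
python3 -m creep '[[[0,-0.01,0,0,0,2,-1],[0.01,-0.03,0,0,0,4,-1],[0.02,-0.04,0,0,0,6,-1],[0.02,-0.05,0,0,0,8,-1]]]' >/dev/null; python3 st.py
```

```text
yaw 57.87 T [-0.582 -1.    -0.062] F [ 5.2 -2.8 -0.5] p [ 0.631  -0.0871  0.1129] j7 eff -0.562 w 12.2 t 18.05
yaw 65.88 T [-0.343 -0.847 -0.154] F [ 5.5 -1.3  1.8] p [ 0.6308 -0.0874  0.1128] j7 eff -0.563 w 12.0 t 18.45
```

Now I'll approach the stop at ~80° gently.

```bash
python3 -m creep '[[[0,-0.01,0,0,0,2,-1],[0.01,-0.02,0,0,0,4,-1],[0.02,-0.03,0,0,0,6,-1],[0.02,-0.05,0,0,0,8,-1]]]' >/dev/null; python3 st.py
python3 -m creep '[[[0,0,0,0,0,1,-1],[0,-0.02,0,0,0,2,-1]]]' >/dev/null; python3 st.py
python3 -m creep '[[[0,0,0,0,0,0.8,-1],[0,0,0,0,0,1.5,-1]]]' >/dev/null; python3 st.py
```

```text
yaw 73.88 T [ 0.112 -0.521  0.008] F [2.6 0.2 4.1] p [ 0.6307 -0.0876  0.1128] j7 eff -0.571 w 12.0 t 18.85
yaw 75.79 T [ 0.357 -0.359 -0.02 ] F [1.8 2.6 3.6] p [ 0.6307 -0.0877  0.1128] j7 eff -0.221 w 11.4 t 19.05
yaw 77.27 T [ 0.438 -0.235 -0.068] F [0.5 1.8 5.1] p [ 0.6307 -0.0878  0.1128] j7 eff -0.139 w 11.7 t 19.25
```

```bash
python3 -m creep '[[[0,0,0,0,0,0.8,-1],[0,0,0,0,0,1.2,-1]]]' >/dev/null; python3 st.py
```

```text
yaw 78.47 T [ 0.43  -0.201 -0.037] F [2.1 2.  5.3] p [ 0.6307 -0.0878  0.1128] j7 eff 0.013 w 12.0 t 19.45
```

```bash
python3 -m creep '[[[0,0,0,0,0,0.4,-1],[0,0,0,0,0,0.8,-1]]]' >/dev/null; python3 st.py
```

```text
yaw 79.25 T [ 0.384 -0.251  0.005] F [0.9 2.1 6.3] p [ 0.6307 -0.0878  0.1128] j7 eff -0.083 w 12.1 t 19.65
```

```bash
python3 -m creep '[[[0,0,0,0,0,0.4,-1],[0,0,0,0,0,0.8,-1]]]' >/dev/null; python3 st.py
```

```text
yaw 80.06 T [ 0.42  -0.159 -0.019] F [0.7 2.3 5.3] p [ 0.6307 -0.0878  0.1128] j7 eff -0.084 w 12.0 t 19.85
```

```bash
python3 -m creep '[[[0,0,0,0,0,0.4,-1],[0,0,0,0,0,0.7,-1]]]' >/dev/null; python3 st.py
```

```text
yaw 80.75 T [ 0.406 -0.221 -0.076] F [0.5 0.9 4.9] p [ 0.6307 -0.0878  0.1128] j7 eff 0.047 w 11.8 t 20.05
```

```bash
python3 -m creep '[[[0,0,0,0,0,0.4,-1],[0,0,0,0,0,0.7,-1]]]' >/dev/null; python3 st.py
```

```text
yaw 81.44 T [ 0.449 -0.224 -0.179] F [1.7 2.2 5.4] p [ 0.6307 -0.0878  0.1128] j7 eff 0.131 w 11.8 t 20.25
```

```bash
python3 -m creep '[[[0,0,0,0,0,0.4,-1],[0,0,0,0,0,0.6,-1]]]' >/dev/null; python3 st.py
```

```text
yaw 82.03 T [ 0.376 -0.236 -0.254] F [0.8 2.4 4.9] p [ 0.6306 -0.0879  0.1128] j7 eff 0.252 w 11.8 t 20.45
```

```bash
python3 -m creep '[[[0,0,0,0,0,0.2,-1],[0,0,0,0,0,0.4,-1]]]' >/dev/null; python3 st.py
```

```text
yaw 82.42 T [ 0.412 -0.214 -0.312] F [2.  2.3 6.3] p [ 0.6307 -0.0879  0.1128] j7 eff 0.244 w 12.1 t 20.65
```

```bash
python3 -m creep '[[[0,0,0,0,0,-0.8,-1],[0,0,0,0,0,-1.6,-1],[0,0,0,0,0,-1.6,-0.5],[0,0,0,0,0,-1.6,0],[0,0,0,0,0,-1.6,0]]]'; python3 st.py
python3 -m creep '[[[0,0,0,0,0,0,0],[0,0,1.5,0,0,0,0],[0,0,4,0,0,0,0],[0,0,7,0,0,0,0],[0,0,10,0,0,0,0]]]'; python3 st.py
```

```text
clock: 21.15
position: [0.63, -0.0885, 0.1121]
ee_rot: [-0.59, -3.084, 0.001]
force: [-0.1, -0.1, 0.8]
width: 0.341
yaw 80.81 T [-0.033 -0.053  0.032] F [-0.1 -0.1  0.8] p [ 0.63   -0.0885  0.1121] j7 eff 0.005 w 31.4 t 21.15
clock: 21.65
position: [0.6307, -0.0884, 0.2148]
ee_rot: [0.591, 3.085, -0.0]
force: [0.8, -0.3, -0.6]
width: 0.497
yaw 80.79 T [ 0.026 -0.034  0.008] F [ 0.8 -0.3 -0.6] p [ 0.6307 -0.0884  0.2148] j7 eff 0.103 w 45.7 t 21.65
```

```bash
python3 -m creep '[[[-0.5,0.5,0,0,0,-8.2,0],[-2,2,0,0,0,-16.4,0],[-3.5,3,0,0,0,-24.6,0],[-4.5,4,0,0,0,-32.8,0],[-5.5,5,0,0,0,-40.8,0]]]' >/dev/null
python3 -m creep '[[[-1,1,0,0,0,-8.2,0],[-2,2,0,0,0,-16.4,0],[-3,3,0,0,0,-24.6,0],[-4,3.6,0,0,0,-32.8,0],[-4,3.6,0,0,0,-40.1,0]]]' >/dev/null; python3 -m creep '[[[0,0,0,0,0,0,0],[0,0,0,0,0,0,0]]]' >/dev/null;python3 st.py
python3 - <<'E'
from h import *
T=wpose(); np.save('T6.npy',T); cv2.imwrite('pics/w6.png',arm.get_image('wrist')[:,:,::-1])
E
```

```text
yaw 0.12 T [-0.097  0.03   0.01 ] F [-0.6 -0.4 -0.6] p [ 0.5361 -0.0022  0.2135] j7 eff -0.365 w 46.0 t 22.85
```

View pics/w6.png

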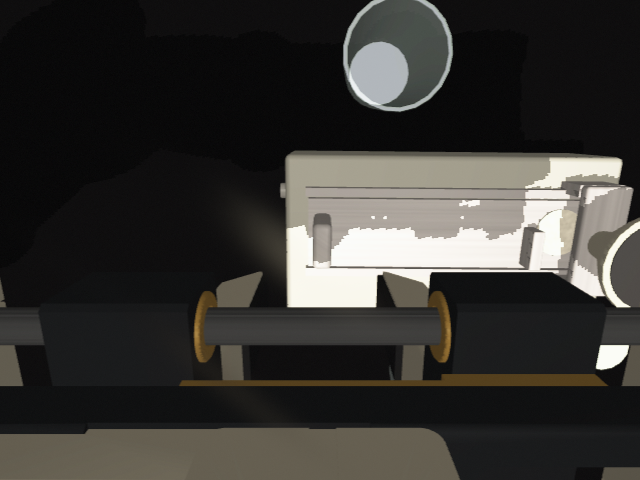

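The tab is at column ~322 (313–331), with its far edge at row ~213. It is centred between the fingers along the sliding direction.

Run:
```python
from h import *
T=np.load('T6.npy'); im=cv2.imread('pics/w6.png')
cv2.imwrite('pics/w6z.png',cv2.resize(im[190:290,270:390],(720,600),interpolation=cv2.INTER_CUBIC))
u=np.array([.2164,.976,0])
e=wonz(T,322,213,.115); print(e,e-.015*u, wonz(T,313,213,.115)-wonz(T,331,213,.115))
```

```text
[0.54073163 0.01709438 0.115     ] [0.53748563 0.00245438 0.115     ] [-0.01073887  0.00235276  0.        ]
```

View pics/w6z.png

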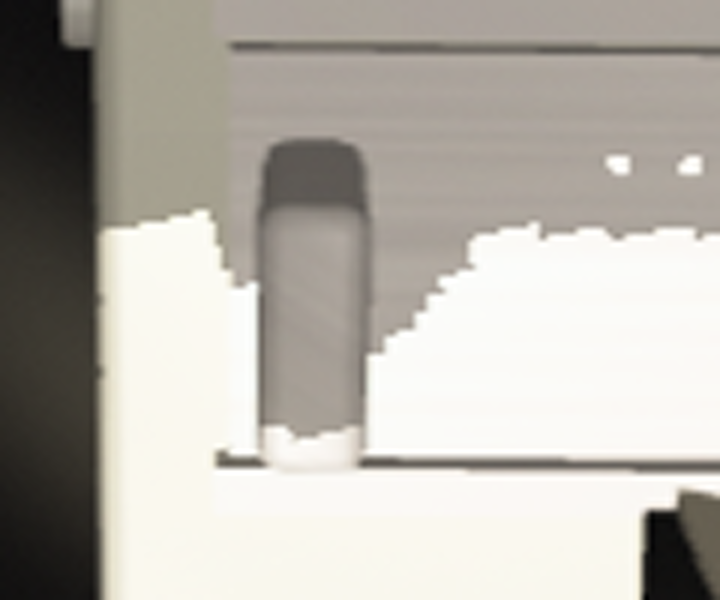

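Run:
```python
from h import *
T=np.load('T6.npy')
a=wonz(T,322,224,.115);b=wonz(T,322,267.5,.115);print(a,b,np.linalg.norm(a-b),(a+b)/2)
```

```text
[0.53925807 0.0103624  0.115     ] [ 0.53321842 -0.01722981  0.115     ] 0.028245488911175242 [ 0.53623824 -0.00343371  0.115     ]
```

```bash
python3 -m creep '[[[0,-0.1,-3.5,0,0,0,0],[0,-0.1,-7,0,0,0,0],[0,-0.1,-10,0,0,0,0],[0,-0.1,-11.1,0,0,0,0],[0,-0.1,-11.1,0,0,0,0]]]' 20; python3 st.py
python3 - <<'E'
from h import *
cv2.imwrite('pics/w7.png',arm.get_image('wrist')[:,:,::-1])
E
```

```text
clock: 23.4
position: [0.5351, -0.0036, 0.1008]
ee_rot: [-2.449, -1.965, 0.004]
force: [0.1, -0.4, 0.3]
width: 0.501
yaw -0.05 T [-0.035  0.049 -0.031] F [ 0.1 -0.4  0.3] p [ 0.5351 -0.0036  0.1008] j7 eff 0.269 w 46.1 t 23.4
```

View pics/w7.png

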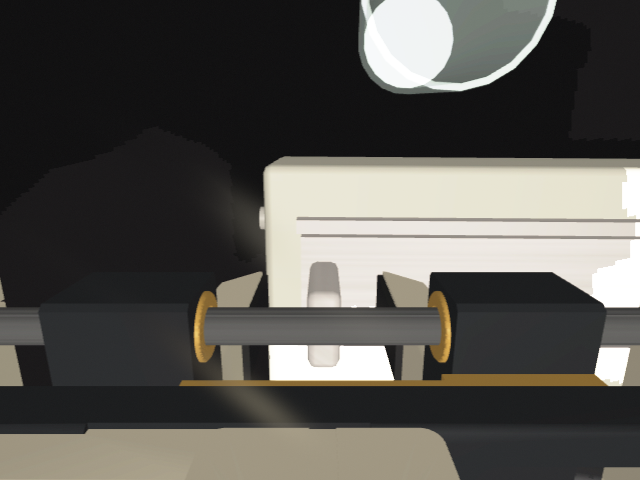

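The tab sits between the fingers at column 323. Closing and pulling.

```bash
python3 -m creep '[[[0,0,0,0,0,0,-0.5],[0,0,0,0,0,0,-1],[0,0,0,0,0,0,-1],[0,0,0,0,0,0,-1],[0,0,0,0,0,0,-1]]]' 20; python3 st.py
python3 -m creep '[[[-0.5,0.1,0,0,0,0,-1],[-1.2,0.27,0,0,0,0,-1],[-2,0.44,0,0,0,0,-1],[-2.9,0.64,0,0,0,0,-1],[-2.9,0.64,0,0,0,0,-1]]]'>/dev/null; python3 st.py
```

```text
clock: 23.95
position: [0.536, -0.0031, 0.1021]
ee_rot: [2.451, 1.965, 0.001]
force: [-0.0, 1.5, 3.0]
width: 0.126
yaw -0.10 T [-0.03   0.191 -0.186] F [-0.   1.5  3. ] p [ 0.536  -0.0031  0.1021] j7 eff 0.138 w 11.6 t 23.95
yaw -0.07 T [ 0.271  0.31  -0.16 ] F [-1.8  2.   7.7] p [0.505  0.0039 0.102 ] j7 eff 0.052 w 11.9 t 24.45
```

```bash
python3 -m creep '[[[-0.7,0.16,0,0,0,0,-1],[-1.4,0.31,0,0,0,0,-1],[-2.1,0.47,0,0,0,0,-1],[-2.4,0.54,0,0,0,0,-1],[-2.4,0.54,0,0,0,0,-1]]]'>/dev/null; python3 st.py
python3 -m creep '[[[-0.2,0.04,0,0,0,0,-1],[-0.3,0.07,0,0,0,0,-1]]]'>/dev/null; python3 st.py
```

```text
yaw -0.07 T [ 0.472 -0.093 -0.169] F [0.7 3.2 9.4] p [0.4819 0.0092 0.102 ] j7 eff 0.12 w 11.7 t 24.95
yaw -0.08 T [ 0.361 -0.793 -0.159] F [4.  2.5 5.1] p [0.4797 0.0097 0.102 ] j7 eff 0.182 w 11.7 t 25.15
```

```bash
python3 -m creep '[[[-0.1,0.02,0,0,0,0,-1],[-0.2,0.04,0,0,0,0,-1]]]'>/dev/null; python3 st.py
```

```text
yaw -0.08 T [ 0.463 -0.714 -0.092] F [2.8 3.  5.6] p [0.4777 0.0101 0.102 ] j7 eff 0.184 w 12.0 t 25.35
```

```bash
python3 -m creep '[[[-0.1,0.02,0,0,0,0,-1],[-0.2,0.04,0,0,0,0,-1]]]'>/dev/null; python3 st.py
```

```text
yaw -0.08 T [ 0.533 -0.763 -0.153] F [3.8 3.  4.9] p [0.4758 0.0105 0.102 ] j7 eff 0.185 w 12.1 t 25.55
```

```bash
python3 -m creep '[[[-0.1,0.02,0,0,0,0,-1],[-0.2,0.04,0,0,0,0,-1]]]'>/dev/null; python3 st.py
```

```text
yaw -0.09 T [ 0.067 -2.387 -0.131] F [12.9  0.3 -5.9] p [0.4754 0.0106 0.1021] j7 eff 0.142 w 11.7 t 25.75
```

```bash
python3 -m creep '[[[-0.1,0.02,0,0,0,0,-1],[-0.2,0.04,0,0,0,0,-1]]]'>/dev/null; python3 st.py
```

```text
yaw -0.09 T [-0.263 -3.901 -0.056] F [ 19.4  -0.8 -14.9] p [0.4754 0.0106 0.1022] j7 eff 0.094 w 11.8 t 25.95
```

At the stop after ~62 mm of travel: the force rose and the motion halted. Easing off, opening and withdrawing.

```bash
python3 -m creep '[[[0.15,-0.03,0,0,0,0,-1],[0.2,-0.04,0,0,0,0,-0.6],[0.2,-0.04,0,0,0,0,0],[0.2,-0.04,0,0,0,0,0],[0.2,-0.04,0,0,0,0,0]]]'>/dev/null; python3 st.py
python3 -m creep '[[[0,0,0,0,0,0,0],[0,0,2,0,0,0,0],[0,0,5,0,0,0,0],[0,0,9,0,0,0,0],[0,0,13,0,0,0,0]]]'>/dev/null; python3 st.py
python3 -m creep '[[[-2,2,0,0,0,0,0],[-4,6,0,0,0,0,0],[-4,11,0,0,0,0,0],[-4,16,0,0,0,0,0],[-4,21,0,0,0,0,0]]]'>/dev/null; python3 -m creep '[[[-2,4.5,0,0,0,0,0],[-3,9,0,0,0,0,0],[-3,9,0,0,0,0,0],[-3,9,0,0,0,0,0]]]'>/dev/null; python3 st.py
python3 - <<'E'
from h import *
for n in('top','side'): 
    im=arm.get_image(n)[:,:,::-1]; cv2.imwrite(f'pics/{n}9.png',im)
im=cv2.imread('pics/top9.png')
cv2.imwrite('pics/top9z.png',cv2.resize(im[150:310,270:430],(600,600),interpolation=cv2.INTER_CUBIC))
E
```

```text
yaw -0.11 T [-0.082  0.113  0.01 ] F [-0.4  0.4 -0.6] p [0.4727 0.0103 0.1014] j7 eff -0.001 w 37.7 t 26.45
yaw -0.12 T [-0.059  0.014  0.046] F [ 1.6  0.1 -0.9] p [0.4731 0.0102 0.2328] j7 eff 0.77 w 45.8 t 26.95
yaw 0.05 T [-0.168  0.052 -0.056] F [ 0.1 -0.8 -0.3] p [0.4032 0.311  0.2313] j7 eff -0.183 w 46.0 t 27.85
```

View pics/top9z.png

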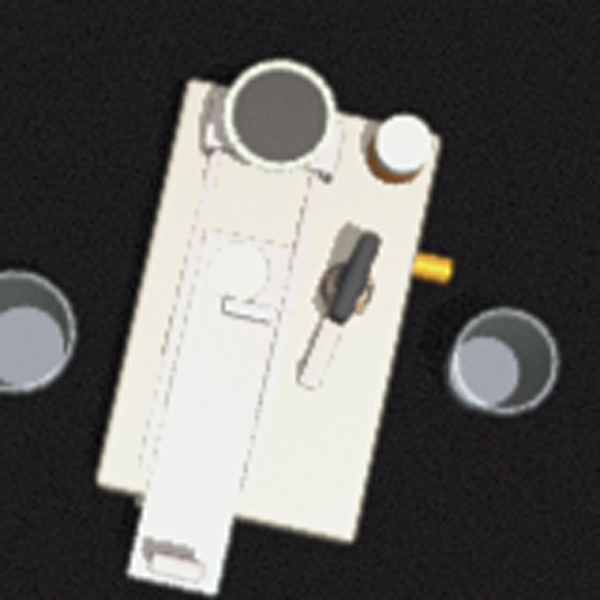

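View pics/side9.png

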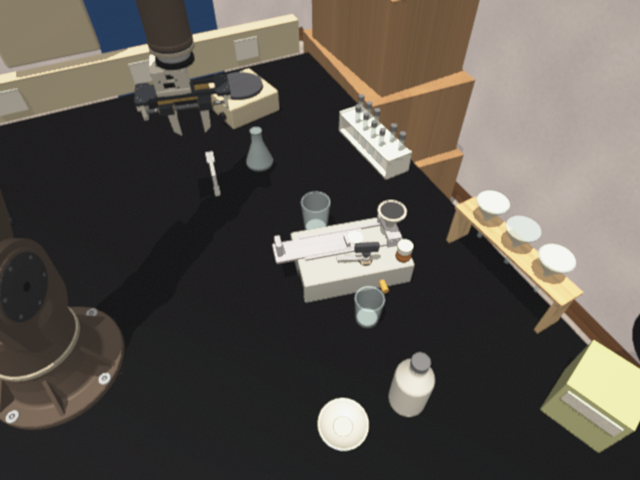

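View pics/top9.png

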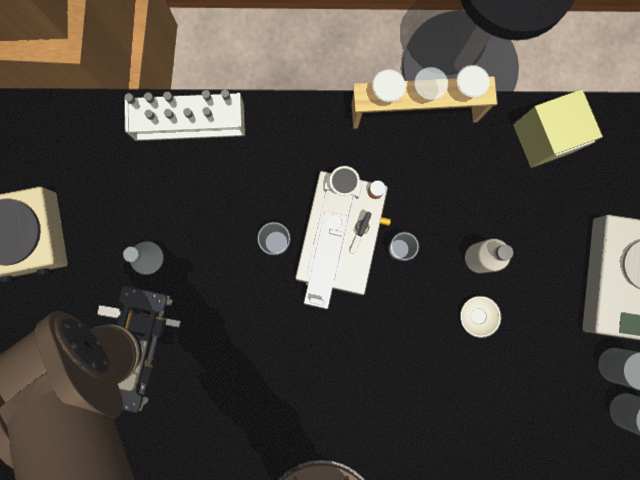

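Run:
```python
from h import *
Z=lambda x,y:(x/3.75+270-.37,y/3.75+150-.37)
a=onz('top',*Z(310,385),.085); b=onz('top',*Z(328,318),.085)
d=a-b; ang=np.degrees(np.arctan2(d[1],d[0]))+12.6-90; print('tongue turn',ang%360)
d=onz('top',*Z(338,320),.127)-onz('top',*Z(369,236),.127); print('bar',(np.degrees(np.arctan2(d[1],d[0]))+12.6-90)%360)
t=onz('top',*Z(175,568),.115); t0=onz('top',*Z(200,455),.115); print('slide moved',np.linalg.norm(t-t0))
A=cv2.imread('pics/top0.png').astype(int);B=cv2.imread('pics/top9.png').astype(int)
D=(abs(A-B).max(2)>60).astype(np.uint8); n,l,s,c=cv2.connectedComponentsWithStats(D)
print([tuple(x) for x in s[1:] if x[4]>12])
```

```text
tongue turn 87.14000164408597
bar 81.9408190895478
slide moved 0.06240330691804419
[(np.int32(336), np.int32(205), np.int32(12), np.int32(3), np.int32(13)), (np.int32(348), np.int32(210), np.int32(30), np.int32(42), np.int32(313)), (np.int32(315), np.int32(265), np.int32(14), np.int32(10), np.int32(49)), (np.int32(304), np.int32(282), np.int32(29), np.int32(27), np.int32(574)), (np.int32(167), np.int32(296), np.int32(5), np.int32(9), np.int32(27)), (np.int32(114), np.int32(312), np.int32(66), np.int32(79), np.int32(842)), (np.int32(0), np.int32(326), np.int32(98), np.int32(154), np.int32(7971)), (np.int32(57), np.int32(336), np.int32(14), np.int32(19), np.int32(38)), (np.int32(141), np.int32(383), np.int32(4), np.int32(9), np.int32(20)), (np.int32(139), np.int32(397), np.int32(9), np.int32(14), np.int32(46)), (np.int32(0), np.int32(424), np.int32(13), np.int32(44), np.int32(320)), (np.int32(332), np.int32(461), np.int32(12), np.int32(6), np.int32(23))]
```

The checks agree: the bar has turned ~82° and the slide moved 62 mm. The bystanders show no changes apart from the slide, the knob and the arm. Handing in.

```bash
python3 -c "
from cell import arm
print(arm.observe()['force'],arm.sign_off())"
```

```text
the job is handed in; nothing more can be done
[ 0.30159464 -0.63168107 -0.85552279] None
```

The latch broke free, the knob is at its open stop, the slide is fully out, and the job was handed in at about 28 s with the arm clear of everything.

- **Rocking:** I gripped the bar knob with 22 N and rocked it in small steps. It came up hard anticlockwise at about 0.42 N m on the wrist sensor and clockwise at about 0.35 N m. On the third swing it ran on freely past 0.4 rad. Peak torque stayed below the 0.6 N m shear limit, and the tongue still followed the knob at about +23° on that third swing.
- **Knob:** I turned it on until the torque rose to about 0.3 N m at 82° of tool angle, which is the open stop (1.40 rad is 80.2°).
- **Slide:** I pulled the tab about 62 mm, until it halted and the pull on the wrist rose to about 19 N. The task's start range of 0 to 5 mm puts the stop 60 to 65 mm away.

**Last checks:**
- The final top picture gives the bar's turn as about 82° and the slide's travel as 62 mm.
- A picture difference showed change only at the knob, the slide, and the arm with its shadow. The spatula was partly hidden under the arm in that view, but looked in place in the side view.
- The force on the tool at the end was about zero.

**Disagreements:**
- The tongue's angle in the top picture came out at 87°, against about 82° from the bar and 80.2° for the stop. I put this down to a short, coarse pixel baseline.
- The wrist torque seemed to carry a bias of roughly 0.08 N m between the two directions, so the true clockwise peak may have been slightly over 0.4 N m.

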